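# Load a brass bar under the sprung finger of a filing jig

## Task

Load the brass bar into the filing jig, bevelled end first: lay it on the steel bed and slide it along the channel so that its bevel pushes the sprung red-shod finger up, until it is fully home against the blue stop with the stop's little plunger pushed in. Press it home gently, always under 12 N on the stop, then let go so that the finger alone holds it down flat, and leave the other things on the bench where they lie.

Things in the scene. Friction and masses are not known exactly. Their poses are not given: they have to be found in the camera images.
- jig: filing jig fixed to the bench: wooden board 270 x 110 x 18 mm, origin at the centre of its underside; x points along the bed and channel from the loading end to the stop, z up. Steel bed 30 mm above the bench, centred on jig y = 0: from jig x = -110 to 12 mm an 18 mm wide strip standing 12 mm above the board (fingers can straddle a bar there), beyond that 60 mm wide
- channel_mouth (a point): point on the bed's top at jig x = 12 mm, on its centre line, axes as the jig's: the mouth of the channel. Two dark rails, 9 mm high and 27 mm apart, run from 10 to 45 mm beyond it along x; the mouth flares to about 33 mm wide
- finger: the jig's sprung hold-down finger, a bent steel bar 11 mm thick, hinged about jig y at its origin (jig x = 118, z = 43 mm, the far end) and reaching back over the stop; top at most 82 mm above the bench. It gives way upward only, by up to 0.6 rad. The spring presses its shoe down with about 4 N at rest (on its own rest stop), 5 N on the bar
- finger_shoe (a point): underside of the finger's shoe, a red cylinder 14 mm in diameter, 22 mm long across the channel; at rest at jig x = 20 mm, 10 mm clear of the bed; 18 mm above the bed when it stands on the bar's full thickness
- stop: end stop under the finger, origin on the bed at jig x = 74 mm, y = 0, x along jig x. A blue block 22 mm wide, top 15 mm above the bed; its face lies anywhere from 13 mm short of this origin to 13 mm beyond: that setting is not reported, feel for it. A brass plunger, 8 mm in diameter, stands 3 mm out of the face: 1 N starts it, 3 N pushes it flush; then it is hard
- bar_center (a point): centre (half-way up) of the loose brass bar, 120 (x) x 24 (y) x 18 mm (z), 0.25 to 0.45 kg, lying flat. Its +x end is bevelled: the top slopes over the last 30 mm to a nose 8 mm high; the other end is square with two scribed lines. Home, its centre is 60 mm short of the stop's face. Grip it 35 mm or more behind the centre to clear rails and finger. Sliding it in takes 5 to 15 N
- ring_clamp: bystander: wooden ring clamp, about 95 x 30 x 28 mm, origin at the centre of its underside
- flux_jar: bystander: white jar with black cap, 60 mm in diameter, 65 mm high, origin at the centre of its underside
- hammer: bystander: small hammer about 220 mm long, lying on the bench, origin under its middle
Mind the look-alikes: they are no part of the job. Several things look just like the part that bears bar_center: the one meant starts farthest to the robot's left.

How it is judged:
On the way, in this order (a step that is already met when the one before it is completed fails the run):
1. the bar's bevel has gone under the sprung finger and pushed it up: the shoe bears on the bar with more than 2 N, at least 14 mm above the bed (contact force between bar and finger above 2 N and z of finger_shoe in the frame of jig above 0.044 m), for 0.1 s.
2. the bar is pressed against the stop with more than 2 N (contact force between bar and stop above 2 N), for 0.1 s.
At the end, for the whole second after the job is handed in: bar at rest flat on the bed in the channel, released: centre within 4 mm of the channel line, -4 to 32 mm along jig x, 35 to 43 mm above the bench, tilt < 0.06 and skew < 0.08 rad; finger bears on it with > 2 N; stop plunger presses it with > 2 N (within 1.5 mm of flush) (contact force between bar and finger above 2 N and contact force between bar and stop above 2 N and y of bar_center in the frame of jig between -0.004 and 0.004 m and x of bar_center in the frame of jig between -0.004 and 0.032 m and z of bar_center in the frame of jig between 0.035 and 0.043 m and angle between bar_center's own z axis and vertical below 0.06 rad and angle between the x axis of bar_center and the x axis of jig, either way round below 0.08 rad and linear speed of bar below 0.01 m/s); the robot touches nothing.
It fails at once if the bar is rammed against the stop with more than 12 N (contact force between bar and stop above 12 N).
It fails at once if the ring clamp is shifted by more than 25 mm (distance of ring_clamp from where it was at the start of the episode above 0.025 m).
It fails at once if the flux jar is shifted by more than 25 mm (distance of flux_jar from where it was at the start of the episode above 0.025 m).
It fails at once if the hammer is shifted by more than 25 mm (distance of hammer from where it was at the start of the episode above 0.025 m).
It also fails if it takes over 70 s, if anything falls off the work surface, if the arm or the gripper's body presses on something with over 40 N, if the wrist force passes 120 N, or if a joint passes its speed limit or range.

## Robot

A 7-joint arm with a two-finger parallel gripper is mounted at the origin on the work surface. World frame = base frame: x ahead of the robot, y to its left, z up, the work surface at z = 0. Lengths are in m, angles in rad, forces in N, time in s.
With the tool pointing down it reaches from about 0.4 to 0.85 m from the base axis. Payload 10.4 kg.
Tool frame: the origin (TCP) lies midway between the tips of the shut fingers; the grasp point (between the pads) lies 19 mm behind it; z points along the fingers, y is the line along which they close (so a half turn about z gives the same grasp; the last joint's range is limited). The gripper opens to 85 mm and grips with 20 to 120 N. Pads are 22 mm wide; open, the fingers measure 114 mm over their backs; the gripper's body (76 mm by 85 mm) begins 54 mm behind the grasp point. The pads swing forward as they close: fully open they stand 13 mm farther back than shut.
Start: joints at [1.208, 0.332, -0.065, 1.46, 0.022, 1.35, -0.088], TCP at [0.208, -0.589, 0.231] pointing down, gripper open.
Joint ranges: [-2.6, 2.6], [-0.5, 2.12], [-1.47, 1.34], [0.16, 2.42], [-1.27, 4.41], [0.06, 2.06], [-2.6, 2.6]. Speed limits (rad/s): [2.22, 2.22, 2.79, 2.79, 3.14, 3.14, 3.14].

## Interface

Orientations are given as a unit quaternion [x, y, z, w].
In Python, from workcell import get_obs, camera, camera_params, hand_in gives the robot as it stands.
- The arm moves only by the tool carry_out, never from a script. Its argument "commands" is a list that holds one entry, the list of rows, each a list of 6 numbers: the shift along the tool's x, y, z in units of 40 mm (1.0 is 40 mm), then the turn, a rotation vector about the tool's x, y, z in units of 6 degrees (1.0 is 6 degrees). In form: [[[x, y, z, ax, ay, az], ...]]. A call has 1 to 20 rows; each row shifts and turns the commanded pose from where the row before left it, along the tool's axes as they then stand; what a row does not reach is not made up. A row lasts 1/12 s, in which the tool goes at most 41.7 mm and 7.16 degrees, less where a joint would pass 70% of its speed; a pose out of reach is approached as far as the arm can. A call is refused whole if a number of a shift passes 1 or a number of a turn 1, either way. A call with a gripper value outside its range is refused whole. "hand" is the closure, from -1 (fully open) to 1 (shut), set as the call begins (left out, the last holds). The fingers move at their own pace and stop on an object; "force" is the grip in N (left out, the last holds). Time passes only in rows, so rows that do not move let the fingers close. It gives the time, the measured TCP pose, the force, the opening and the grip force at its end, in the units of the state.
- get_obs(): the state, without advancing time (a new reading comes with each control period).
- camera(name): name is "side" or "top" or "wrist"; returns the picture (420x560x3 uint8, red, green, blue); there is no depth.
- camera_params(name): a dict with "mtx" (3x3 intrinsics, pixels), "R" (3x3) and "t" (3): a world point X has camera coordinates R X + t. Camera axes: x right, y down, z forward; pixel columns grow to the right and rows downward; lengths in m; the calibration is good to about 2 mm. A picture is of the moment at which its call begins: read the wrist's pose just before it. camera_params takes no time and is no camera call; for the wrist camera it gives the pose at the moment of the call.
- hand_in(): hands the job in; it is judged then, once.
The state is a dict: "clock": time; "joint_pos": joint angles; "joint_velocities": joint speeds; "tau": joint torques, N m; "position": TCP position; "ee_rot": TCP orientation; "ft_force": force on the tool from outside, world axes, zero at the start; "torque": the same for the moment, N m; "grip_width": opening from 0.0 (shut) to 1.0 (fully open); "grasp_force": force on a finger pad.
Only numpy, scipy, OpenCV 4.12 (cv2) and the standard library are available. Lean on these libraries where they do the work, as an engineer would, in place of code of your own. Each camera call takes 0.05 s, during which the arm holds its last target. There are 200 camera calls.

## Working session

There is one attempt and no reset: what is moved stays moved. The work goes in short steps, Python scripts to look and compute and a tool call to move; the robot and the scene stay as the last step left them, time stands still between calls to the robot, and variables do not carry over. Pictures are saved under pics/ and viewed, at most 11 in all, crops included, and the job is handed in when it is done.

Besides the shell and the picture viewer there is one more tool, called after "Emit:" as name(argument=value, ...) on one line, values as JSON. carry_out: Moves the arm, as the interface text tells. Its arguments: {"type":"object","properties":{"commands":{"type":"array"},"hand":{"type":"number"},"force":{"type":"number"}},"required":["commands"]}

```bash
mkdir -p pics; ls
python3 - <<'E'
from workcell import *
import cv2
for n in("top","side"):
    cv2.imwrite(f"pics/{n}0.png",cv2.cvtColor(camera(n),cv2.COLOR_RGB2BGR))
    p=camera_params(n);print(n,p)
o=get_obs();print(o)
E
```

```text
pics
top {'mtx': array([[422.04957255,   0.        , 281.37802427],
       [  0.        , 422.04957255, 206.87987909],
       [  0.        ,   0.        ,   1.        ]]), 'R': array([[-0.00802336, -0.99992153, -0.0096203 ],
       [-0.98161938,  0.0097103 , -0.19060194],
       [ 0.1906804 ,  0.0079142 , -0.98162027]]), 't': array([0.0101394 , 0.51921918, 1.21188452])}
side {'mtx': array([[467.02025415,   0.        , 279.78630012],
       [  0.        , 467.02025415, 199.98086415],
       [  0.        ,   0.        ,   1.        ]]), 'R': array([[-0.75720134, -0.65312695, -0.00844464],
       [-0.45673102,  0.53866402, -0.70798153],
       [ 0.46695064, -0.53222763, -0.70618046]]), 't': array([0.40357551, 0.26868464, 0.9175766 ])}
{'clock': 0.1, 'joint_pos': array([ 1.20837359,  0.33281095, -0.06467957,  1.46084793,  0.02158647,
        1.34989098, -0.08851246]), 'joint_velocities': array([ 0.0019007 , -0.00149269, -0.0008518 , -0.00170002, -0.00118855,
        0.00084222, -0.00149856]), 'tau': array([ 6.86276999e-04, -6.26744556e+01,  4.84350405e-02, -3.92431426e+01,
        1.60446233e-02,  6.94311631e-03, -9.28162422e-06]), 'position': array([ 0.20820554, -0.58895173,  0.2305985 ]), 'ee_rot': array([ 9.85600891e-01,  1.69087211e-01, -1.31219929e-04, -6.17486991e-04]), 'ft_force': array([ 0.60885901,  0.25960876, -0.89176489]), 'torque': array([-0.01168446, -0.01865223, -0.03512664]), 'grasp_force': 0.0, 'grip_width': 0.9983903566645429}
```

View pics/top0.png

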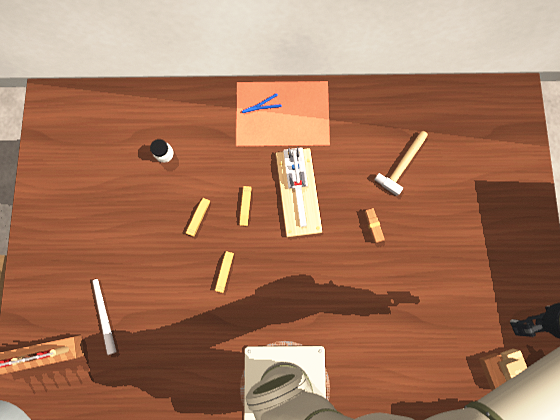

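View pics/side0.png

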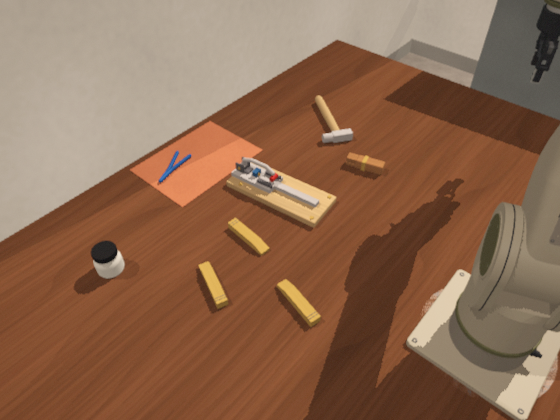

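The top view shows three brass bars at (198,217), (245,206) and (224,272). The leftmost one, at (198,217), is farthest to the robot's left (+y), so that is the one meant. The jig spans (277,150) to (322,235), with its loading end toward the robot. Next I'll measure and confirm in a crop.

```bash
cat > h.py <<'E'
import numpy as np, cv2
from workcell import *
def ray(n,uv,z,P=None):
    P=P or camera_params(n); uv=np.atleast_2d(np.array(uv,float))
    d=np.c_[uv,np.ones(len(uv))]@np.linalg.inv(P["mtx"]).T@P["R"]
    c=-P["R"].T@P["t"]
    return c+d*((z-c[2])/d[:,2])[:,None]
def proj(n,X,P=None):
    P=P or camera_params(n); q=(np.atleast_2d(X)@P["R"].T+P["t"])@P["mtx"].T
    return q[:,:2]/q[:,2:]
E
python3 - <<'E'
from h import *
t=camera("top"); s=camera("side")
cv2.imwrite("pics/t1.png",cv2.cvtColor(t,cv2.COLOR_RGB2BGR))
for n,im in(("top",t),("side",s)):
    h=cv2.cvtColor(im,cv2.COLOR_RGB2HSV)
    m=cv2.inRange(h,(18,130,120),(32,255,255))
    for c in cv2.findContours(m,0,1)[0]:
        if cv2.contourArea(c)>100:
            r=cv2.minAreaRect(c);b=cv2.boxPoints(r)
            print(n,np.round(r[0]),np.round(r[1],1),np.round(ray(n,r[0],.012)[0],4)); print(np.round(ray(n,b,.018),3)[:,:2].tolist())
a=cv2.resize(t[140:300,170:330],(0,0),fx=5,fy=5,interpolation=2)[:600]
b=cv2.resize(s[220:320,180:340],(0,0),fx=5,fy=5,interpolation=2)
cv2.imwrite("pics/a.png",cv2.cvtColor(a,cv2.COLOR_RGB2BGR))
cv2.imwrite("pics/b.png",cv2.cvtColor(b,cv2.COLOR_RGB2BGR))
E
```

```text
side [299. 301.] [54.9 13.9] [0.3252 0.1816 0.012 ]
[[0.385, 0.185], [0.383, 0.153], [0.264, 0.184], [0.268, 0.213]]
side [213. 284.] [47.3 12.5] [0.4919 0.2657 0.012 ]
[[0.551, 0.256], [0.542, 0.23], [0.43, 0.28], [0.439, 0.303]]
side [248. 236.] [48.  12.2] [0.5283 0.1192 0.012 ]
[[0.588, 0.132], [0.595, 0.099], [0.464, 0.113], [0.459, 0.145]]
```

View pics/a.png

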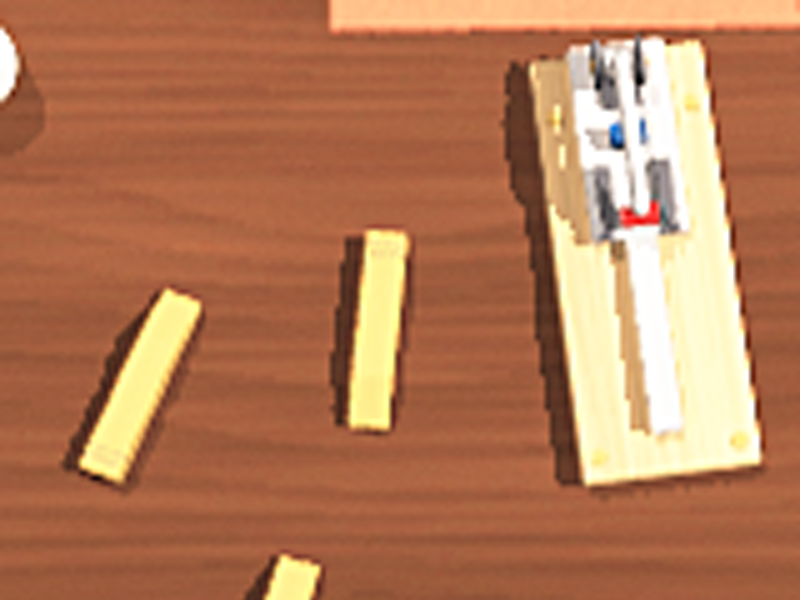

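View pics/b.png

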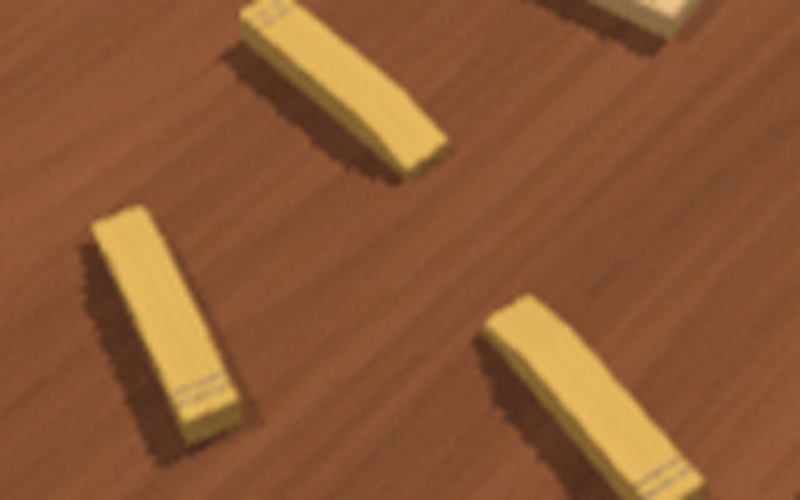

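The crops confirm it. The leftmost bar, at crop (140,385), has its scribed square end toward the robot (110,470) and its bevel at the far end (183,297). The jig's shoe is at (640,215) and its strip runs down to (660,430), so jig x points away from the robot and slightly left. Next I'll get coarse poses and the route.

```bash
cat >> h.py <<'E'
from scipy.spatial.transform import Rotation as Rn
def plan(p,yaw,o=None):
    "units in tool axes from the current pose to p with tool x at world yaw, tool down"
    o=o or get_obs(); R=Rn.from_quat(o["ee_rot"])
    T=Rn.from_matrix(np.array([[np.cos(yaw),np.sin(yaw),0],[np.sin(yaw),-np.cos(yaw),0],[0,0,-1]]))
    d=R.inv().apply(np.array(p)-o["position"])/.04
    r=(R.inv()*T).as_rotvec()/np.radians(6)
    x=R.as_matrix()[:,0]
    print("shift",np.round(d,3),"turn",np.round(r,3),"yaw",round(np.arctan2(x[1],x[0]),4),"pos",np.round(o["position"],4))
E
python3 - <<'E'
from h import *
q=lambda L:np.array(L)/5+[169.6,139.6]
b=ray("top",q([[80,468],[124,482]]),.018);n=ray("top",q([[168,290],[203,305]]),.008)
c=(b.mean(0)+n.mean(0))/2;d=n.mean(0)-b.mean(0);print("bar",c,np.hypot(*d[:2]),np.arctan2(d[1],d[0]))
j=ray("top",q([[533,62],[700,40],[762,462],[585,485]]),.018);d=j[0]+j[1]-j[2]-j[3]
print("jig",j.mean(0),np.hypot(*d[:2])/2,np.arctan2(d[1],d[0]))
P=camera_params("wrist");o=get_obs();R=Rn.from_quat(o["ee_rot"])
print("cam in tool",R.inv().apply(-P["R"].T@P["t"]-o["position"]),"\n",P["R"]@R.as_matrix(),P["mtx"])
plan([.45,.25,.23],-.42)
plan([.45,-.15,.25],0)
E
```

```text
bar [0.49846475 0.26074288 0.013     ] 0.12092666810579454 -0.3906046274686771
jig [ 0.57425279 -0.04751566  0.018     ] 0.2697588764708058 0.11503130212983416
cam in tool [ 0.07214528  0.00095409 -0.14249491] 
 [[-8.74697381e-04  9.99999293e-01 -8.06013224e-04]
 [-9.58296897e-01 -1.06855695e-03 -2.85772491e-01]
 [-2.85773150e-01  5.22435521e-04  9.58297153e-01]] [[375.36229996   0.         275.79684975]
 [  0.         375.36229996 207.83450579]
 [  0.           0.           1.        ]]
shift [ 12.69  -17.763   0.035] turn [-7.000e-03  3.000e-03  7.255e+00] yaw 0.3398 pos [ 0.2082 -0.5891  0.2308]
shift [ 9.357 -8.335 -0.473] turn [-8.000e-03  2.000e-03  3.245e+00] yaw 0.3398 pos [ 0.2082 -0.5891  0.2308]
```

Emit:
carry_out(commands=[[[0.52, -0.46, -0.02, 0, 0, 0], [0.52, -0.46, -0.02, 0, 0, 0], [0.52, -0.46, -0.02, 0, 0, 0], [0.52, -0.46, -0.02, 0, 0, 0], [0.52, -0.46, -0.02, 0, 0, 0], [0.52, -0.46, -0.02, 0, 0, 0], [0.52, -0.46, -0.02, 0, 0, 0], [0.52, -0.46, -0.02, 0, 0, 0], [0.52, -0.46, -0.02, 0, 0, 0], [0.52, -0.46, -0.02, 0, 0, 0], [0.52, -0.46, -0.02, 0, 0, 0], [0.52, -0.46, -0.02, 0, 0, 0], [0.52, -0.46, -0.02, 0, 0, 0], [0.52, -0.46, -0.02, 0, 0, 0], [0.52, -0.46, -0.02, 0, 0, 0], [0.52, -0.46, -0.02, 0, 0, 0], [0.52, -0.46, -0.02, 0, 0, 0], [0.52, -0.46, -0.02, 0, 0, 0]]], hand=-1)

```text
clock: 1.7
position: [0.4513, -0.151, 0.2458]
ee_rot: [0.986, 0.169, 0.0, 0.0]
ft_force: [-0.0, -0.6, 0.2]
grip_width: 1.003
grasp_force: 0.0
```

Run:
```python
from h import *
plan([.46,.277,.23],-.39)
```

```text
shift [  3.77  -10.015   0.392] turn [ 3.000e-03 -1.000e-03  6.968e+00] yaw 0.3397 pos [ 0.4513 -0.151   0.2458]
```

Emit:
carry_out(commands=[[[0.314, -0.835, 0.033, 0, 0, 0], [0.314, -0.835, 0.033, 0, 0, 0], [0.314, -0.835, 0.033, 0, 0, 0], [0.314, -0.835, 0.033, 0, 0, 0], [0.314, -0.835, 0.033, 0, 0, 0], [0.314, -0.835, 0.033, 0, 0, 0], [0.314, -0.835, 0.033, 0, 0, 0], [0.314, -0.835, 0.033, 0, 0, 0], [0.314, -0.835, 0.033, 0, 0, 0], [0.314, -0.835, 0.033, 0, 0, 0], [0.314, -0.835, 0.033, 0, 0, 0], [0.314, -0.835, 0.033, 0, 0, 0], [0, 0, 0, 0, 0, 0.87], [0, 0, 0, 0, 0, 0.87], [0, 0, 0, 0, 0, 0.87], [0, 0, 0, 0, 0, 0.87], [0, 0, 0, 0, 0, 0.87], [0, 0, 0, 0, 0, 0.87], [0, 0, 0, 0, 0, 0.87], [0, 0, 0, 0, 0, 0.87]]])

```text
clock: 3.37
position: [0.4594, 0.2748, 0.2263]
ee_rot: [0.987, -0.159, -0.002, 0.004]
ft_force: [0.3, 1.0, -0.8]
grip_width: 1.001
grasp_force: 0.0
```

Run:
```python
from h import *
plan([.46,.277,.23],-.39)
P=camera_params("wrist");w=camera("wrist")
cv2.imwrite("pics/w1.png",cv2.cvtColor(w,cv2.COLOR_RGB2BGR))
m=cv2.inRange(cv2.cvtColor(w,cv2.COLOR_RGB2HSV),(17,110,100),(34,255,255))
for c in cv2.findContours(m,0,1)[0]:
    if cv2.contourArea(c)>300:
        b=cv2.boxPoints(cv2.minAreaRect(c)); print(np.round(b).tolist(),np.round(ray("wrist",b,.018,P),4)[:,:2].tolist())
```

```text
shift [-0.002 -0.056 -0.094] turn [0.078 0.016 0.678] yaw -0.319 pos [0.4594 0.2748 0.2263]
[[385.0, 285.0], [387.0, 202.0], [417.0, 202.0], [415.0, 286.0]] [[0.3121, 0.2001], [0.3998, 0.1773], [0.39, 0.1499], [0.3016, 0.1707]]
[[396.0, 0.0], [432.0, -4.0], [445.0, 109.0], [408.0, 114.0]] [[0.5689, 0.1296], [0.5623, 0.0998], [0.4679, 0.1073], [0.4749, 0.1397]]
```

View pics/w1.png

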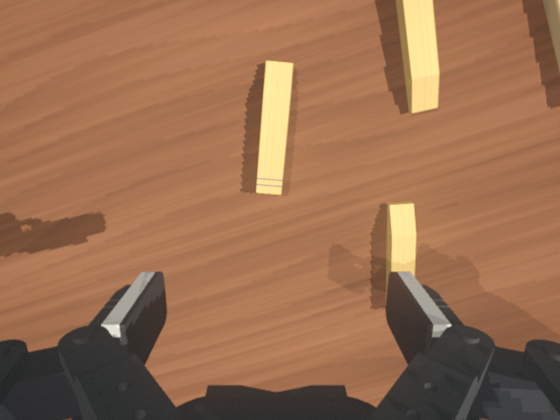

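The wrist view shows the target bar, with its bevel at the top (279,63) and scribed end at (270,190). The arm is still settling.

Emit:
carry_out(commands=[[[0, 0, 0, 0, 0, 0], [0, 0, 0, 0, 0, 0], [0, 0, 0, 0, 0, 0], [0, 0, 0, 0, 0, 0]]])

```text
clock: 3.75
position: [0.459, 0.2752, 0.2261]
ee_rot: [0.987, -0.159, -0.002, 0.004]
ft_force: [0.5, 0.2, -0.5]
grip_width: 1.0
grasp_force: 0.0
```

Run:
```python
from h import *
P=camera_params("wrist");w=camera("wrist")
h=cv2.cvtColor(w,cv2.COLOR_RGB2HSV)
m=cv2.inRange(h,(17,60,150),(36,255,255))
for c in cv2.findContours(m,0,1)[0]:
    if cv2.contourArea(c)>1000:
        b=cv2.boxPoints(cv2.minAreaRect(c)); g=ray("wrist",b,.018,P)[:,:2]
        i=np.argsort(b[:,1]); 
        gn=ray("wrist",b[i[:2]],.008,P).mean(0); gt=ray("wrist",b[i[2:]],.018,P).mean(0); d=gn-gt
        print(np.round(b).tolist(),"c",np.round((gn+gt)/2,4),"L",np.hypot(*d[:2]),"yaw",np.arctan2(d[1],d[0]))
        y=np.arctan2(d[1],d[0]); u=d/np.hypot(*d[:2])
        p=gt+.019*u; print("grip",p); plan([p[0],p[1],.1],y)
```

```text
[[387.0, 201.0], [416.0, 201.0], [416.0, 276.0], [387.0, 276.0]] c [0.3541 0.1719 0.013 ] L 0.07787736619096348 yaw -0.2664024953857377
grip [0.33487239 0.17712725 0.01556027]
shift [-2.173  3.27   3.185] turn [ 0.082  0.022 -0.51 ] yaw -0.3198 pos [0.4591 0.275  0.2261]
[[254.0, 192.0], [265.0, 59.0], [293.0, 62.0], [282.0, 194.0]] c [0.4994 0.2608 0.013 ] L 0.12089658494518075 yaw -0.4009933220574342
grip [0.46120109 0.27701419 0.01642841]
shift [ 0.04  -0.093  3.151] turn [0.084 0.016 0.776] yaw -0.3198 pos [0.4591 0.275  0.2261]
[[397.0, 0.0], [432.0, -3.0], [443.0, 109.0], [408.0, 112.0]] c [0.5187 0.1176 0.013 ] L 0.09445127041271267 yaw -0.15024756609890672
grip [0.49077191 0.1218578  0.01598838]
shift [1.961 3.357 3.177] turn [ 0.081  0.027 -1.619] yaw -0.3198 pos [0.4591 0.275  0.2261]
```

Emit:
carry_out(commands=[[[0.02, -0.05, 0.3, 0.04, 0.01, 0.39], [0.02, -0.04, 0.3, 0.04, 0.01, 0.39], [0, 0, 0.6, 0, 0, 0], [0, 0, 0.6, 0, 0, 0], [0, 0, 0.6, 0, 0, 0], [0, 0, 0.5, 0, 0, 0], [0, 0, 0.25, 0, 0, 0], [0, 0, 0, 0, 0, 0], [0, 0, 0, 0, 0, 0]]])

```text
clock: 4.55
position: [0.4596, 0.2757, 0.1099]
ee_rot: [0.984, -0.18, -0.002, 0.004]
ft_force: [0.5, 0.9, 0.4]
grip_width: 0.999
grasp_force: 0.0
```

Run:
```python
from h import *
plan([.4612,.2770,.005],-.401)
P=camera_params("wrist");w=camera("wrist")
cv2.imwrite("pics/w2.png",cv2.cvtColor(w,cv2.COLOR_RGB2BGR))
h=cv2.cvtColor(w,cv2.COLOR_RGB2HSV)
m=cv2.inRange(h,(17,60,150),(36,255,255))
for c in cv2.findContours(m,0,1)[0]:
    if cv2.contourArea(c)>3000:
        b=cv2.boxPoints(cv2.minAreaRect(c)); 
        i=np.argsort(b[:,1]); 
        gn=ray("wrist",b[i[:2]],.008,P).mean(0); gt=ray("wrist",b[i[2:]],.018,P).mean(0); d=gn-gt
        print(np.round(b).tolist(),"c",np.round((gn+gt)/2,4),"L",np.hypot(*d[:2]),"yaw",np.arctan2(d[1],d[0]))
```

```text
shift [ 0.031 -0.066  2.622] turn [0.082 0.02  0.378] yaw -0.3614 pos [0.4596 0.2757 0.1099]
[[248.0, 237.0], [255.0, 43.0], [296.0, 44.0], [289.0, 238.0]] c [0.4997 0.2611 0.013 ] L 0.12072559229665998 yaw -0.4042443199808155
[[471.0, 0.0], [518.0, -1.0], [521.0, 110.0], [474.0, 111.0]] c [0.5018 0.1172 0.013 ] L 0.06295600433149749 yaw -0.2540285069095767
```

Emit:
carry_out(commands=[[[0.02, -0.04, 0.1, 0.04, 0.01, 0.25], [0.02, -0.03, 0.1, 0.04, 0.01, 0.25], [0, 0, 0.4, 0, 0, 0], [0, 0, 0.4, 0, 0, 0], [0, 0, 0.4, 0, 0, 0], [0, 0, 0.2, 0, 0, 0], [0, 0, 0, 0, 0, 0], [0, 0, 0, 0, 0, 0]]])

```text
clock: 5.27
position: [0.4624, 0.278, 0.0464]
ee_rot: [0.979, -0.205, 0.0, -0.0]
ft_force: [-0.3, 0.1, -0.5]
grip_width: 0.997
grasp_force: 0.0
```

Run:
```python
from h import *
plan([.4614,.2774,.005],-.403)
```

```text
shift [-0.018  0.025  1.035] turn [-0.006 -0.006 -0.101] yaw -0.4136 pos [0.4624 0.278  0.0464]
```

Emit:
carry_out(commands=[[[-0.02, 0.02, 0.3, 0, 0, -0.1], [0, 0, 0.3, 0, 0, 0], [0, 0, 0.25, 0, 0, 0], [0, 0, 0.17, 0, 0, 0], [0, 0, 0, 0, 0, 0], [0, 0, 0, 0, 0, 0]]])

```text
clock: 5.77
position: [0.4607, 0.2773, 0.0045]
ee_rot: [0.98, -0.2, -0.0, 0.0]
ft_force: [-0.5, 0.1, -0.1]
grip_width: 1.003
grasp_force: 0.0
```

Run:
```python
from h import *
plan([.4614,.2774,.005],-.403)
```

```text
shift [ 0.014 -0.01  -0.013] turn [0.009 0.    0.   ] yaw -0.403 pos [0.4607 0.2773 0.0045]
```

Emit:
carry_out(commands=[[[0, 0, 0, 0, 0, 0], [0, 0, 0, 0, 0, 0], [0, 0, 0, 0, 0, 0], [0, 0, 0, 0, 0, 0], [0, 0, 0, 0, 0, 0], [0, 0, 0, 0, 0, 0], [0, 0, 0, 0, 0, 0], [0, 0, 0, 0, 0, 0], [0, 0, 0, 0, 0, 0], [0, 0, 0, 0, 0, 0], [0, 0, 0, 0, 0, 0], [0, 0, 0, 0, 0, 0]]], hand=1, force=90)

```text
clock: 6.77
position: [0.4612, 0.2778, 0.0054]
ee_rot: [0.98, -0.2, 0.001, -0.0]
ft_force: [-0.8, 0.7, 5.9]
grip_width: 0.25
grasp_force: 89.1
```

Emit:
carry_out(commands=[[[0, 0, -0.2, 0, 0, 0], [0, 0, -0.4, 0, 0, 0], [0, 0, -0.6, 0, 0, 0], [0, 0, -0.6, 0, 0, 0], [0, 0, -0.6, 0, 0, 0], [0, 0, -0.6, 0, 0, 0], [0, 0, -0.6, 0, 0, 0], [0, 0, -0.6, 0, 0, 0], [0, 0, -0.2, 0, 0, 0], [0, 0, 0, 0, 0, 0], [0, 0, 0, 0, 0, 0]]])

```text
clock: 7.68
position: [0.4604, 0.2772, 0.1798]
ee_rot: [0.98, -0.2, -0.0, 0.0]
ft_force: [0.1, -0.2, -3.8]
grip_width: 0.253
grasp_force: 88.6
```

Run:
```python
from h import *
a=.115; c=np.array([.5743,-.0475])+ -.10*np.array([np.cos(a),np.sin(a)])
print(c); plan([*c,.18],a)
P=camera_params("wrist");w=camera("wrist")
cv2.imwrite("pics/w3.png",cv2.cvtColor(w,cv2.COLOR_RGB2BGR))
```

```text
[ 0.47496052 -0.05897467]
shift [3.629e+00 7.589e+00 3.000e-03] turn [ 9.000e-03  3.000e-03 -4.945e+00] yaw -0.4028 pos [0.4604 0.2772 0.1798]
```

View pics/w3.png

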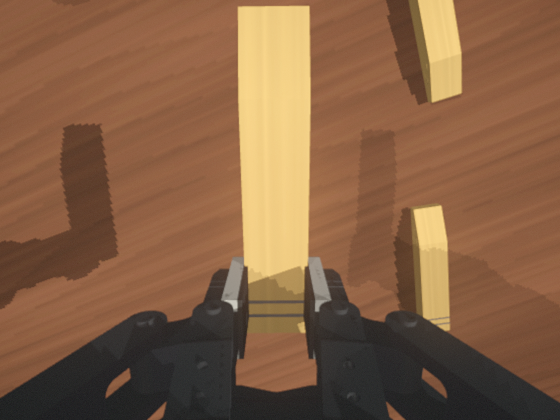

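The bar is held straight: it is centred on column 275 between the pads, with the scribed lines behind them. Next I'll hover beside the jig to measure it with the wrist camera.

Run:
```python
from h import *
a=.115; u=np.array([np.cos(a),np.sin(a)]);v=np.array([-u[1],u[0]]); c=np.array([.5743,-.0475])-.06*u+.07*v
plan([*c,.19],a)
```

```text
shift [ 3.638  5.565 -0.264] turn [ 0.019  0.014 -4.944] yaw -0.4028 pos [0.46   0.277  0.1791]
```

Emit:
carry_out(commands=[[[0.36, 0.55, -0.03, 0, 0, 0], [0.36, 0.56, -0.03, 0, 0, 0], [0.36, 0.55, -0.03, 0, 0, 0], [0.36, 0.56, -0.03, 0, 0, 0], [0.37, 0.55, -0.03, 0, 0, 0], [0.36, 0.56, -0.03, 0, 0, 0], [0.37, 0.56, -0.03, 0, 0, 0], [0.36, 0.56, -0.03, 0, 0, 0], [0.37, 0.56, -0.03, 0, 0, 0], [0.36, 0.56, 0, 0, 0, 0], [0, 0, 0, 0, 0, -0.83], [0, 0, 0, 0, 0, -0.83], [0, 0, 0, 0, 0, -0.83], [0, 0, 0, 0, 0, -0.83], [0, 0, 0, 0, 0, -0.82], [0, 0, 0, 0, 0, -0.8], [0, 0, 0, 0, 0, 0], [0, 0, 0, 0, 0, 0], [0, 0, 0, 0, 0, 0]]])

```text
clock: 9.32
position: [0.5066, 0.0154, 0.1907]
ee_rot: [0.998, 0.056, -0.001, 0.0]
ft_force: [0.1, -0.2, -2.7]
grip_width: 0.252
grasp_force: 88.7
```

Run:
```python
from h import *
P=camera_params("wrist");w=camera("wrist");np.savez("w4.npz",w=w,**P)
cv2.imwrite("pics/w4.png",cv2.cvtColor(w,cv2.COLOR_RGB2BGR)); plan([.5,0,.19],.115)
a=.115; u=np.array([np.cos(a),np.sin(a)]);v=np.array([-u[1],u[0]])
for x,y,z in[(-135,55,18),(-110,9,30),(-110,-9,30),(0,9,30),(12,30,30),(12,-30,30),(22,13.5,39)]:
    q=np.array([.5743,-.0475])+x*u/1e3+y*v/1e3; print(x,y,proj("wrist",[*q,z/1e3],P))
```

```text
shift [-0.209  0.366  0.024] turn [ 0.006  0.009 -0.028] yaw 0.1121 pos [0.5067 0.0155 0.1909]
-135 55 [[291.32326098 263.26595184]]
-110 9 [[345.16166239 242.55248801]]
-110 -9 [[365.91869178 242.4569699 ]]
0 9 [[352.00847437 111.70676609]]
12 30 [[325.70937954  95.83387021]]
12 -30 [[403.23760986  95.48675055]]
22 13.5 [[349.92663174  81.70691628]]
```

View pics/w4.png

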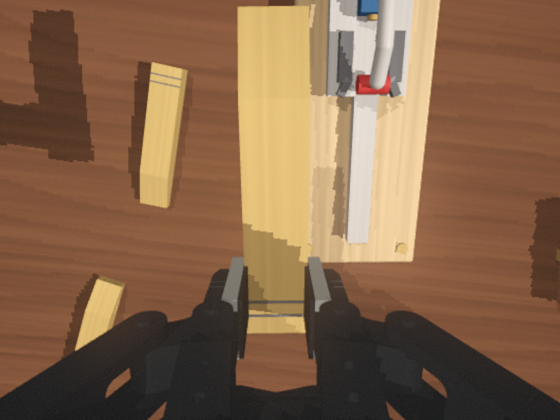

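The strip runs from (358,242) up to the shoe at (374,85), the wide bed spans columns 328 to 408 at row 95, and the stop and plunger are at (370,10). Fitting the strip edges next.

Run:
```python
from h import *
d=np.load("w4.npz");w=d["w"];P={k:d[k] for k in("mtx","R","t")}
h=cv2.cvtColor(w,cv2.COLOR_RGB2HSV)
m=(h[...,1]<40)&(h[...,2]>120); L=[]
for r in range(112,238):
    c=np.where(m[r,335:395])[0]
    if len(c): L.append((r,c.min()+335,c.max()+336))
L=np.array(L,float); print(L[::25])
X=[ray("wrist",np.c_[L[:,k]-.5,L[:,0]],.03,P)[:,:2] for k in(1,2)]
print("width",np.median(np.linalg.norm(X[0]-X[1],axis=1)))
for x in (*X,(X[0]+X[1])/2):
    v=cv2.fitLine(x.astype(np.float32),cv2.DIST_HUBER,0,.001,.001).ravel();v[:2]*=np.sign(v[0])
    print("yaw",np.arctan2(v[1],v[0]),"pt",v[2:])
n=np.array([-v[1],v[0]]); print("offset of [.5743,-.0475]",n@(np.array([.5743,-.0475])-v[2:]))
col=m[200:262,352:362].sum(1); rr=200+np.where(col>5)[0].max()+.5;e=ray("wrist",[[358,rr]],.03,P)[0,:2]; print("end row",rr,e)
u=v[:2];mid=v[2:]+u*(u@(e-v[2:])); J=mid+.11*u; print("jig origin",J)
red=(w[...,0]>150)&(w[...,1]<60); rc=np.argwhere(red).mean(0)[::-1]; s=ray("wrist",rc,.052,P)[0,:2]; print("shoe jig x,y",u@(s-J),n@(s-J))
for k in(-.097,-.09): print(k,J+k*u)
plan([*(J-.097*u),.075],np.arctan2(u[1],u[0]))
```

```text
[[112. 353. 377.]
 [137. 352. 375.]
 [162. 351. 373.]
 [187. 349. 371.]
 [212. 348. 370.]
 [237. 347. 368.]]
width 0.01841845503539566
yaw 0.12592648 pt [ 0.522807   -0.04494201]
yaw 0.115458645 pt [ 0.52992046 -0.06269974]
yaw 0.120899394 pt [ 0.5238239  -0.05411771]
offset of [.5743,-.0475] 0.0004817351531369814
end row 242.5 [ 0.46526528 -0.06224213]
jig origin [ 0.57434142 -0.04798025]
shoe jig x,y 0.01903464848601623 0.0033783259693698957
-0.097 [ 0.47804946 -0.05967894]
-0.09 [ 0.48499836 -0.0588347 ]
shift [-0.919  1.785  2.9  ] turn [ 0.006  0.01  -0.084] yaw 0.1121 pos [0.5067 0.0155 0.1909]
```

Emit:
carry_out(commands=[[[-0.25, 0.44, 0, 0, 0, -0.07], [-0.25, 0.45, 0, 0, 0, 0], [-0.25, 0.45, 0, 0, 0, 0], [-0.24, 0.44, 0, 0, 0, 0], [0, 0, 0.5, 0, 0, 0], [0, 0, 0.5, 0, 0, 0], [0, 0, 0.5, 0, 0, 0], [0, 0, 0.5, 0, 0, 0], [0, 0, 0.5, 0, 0, 0], [0, 0, 0.3, 0, 0, 0], [0, 0, 0, 0, 0, 0], [0, 0, 0, 0, 0, 0]]])

```text
clock: 10.37
position: [0.4759, -0.06, 0.0794]
ee_rot: [0.998, 0.06, -0.001, 0.0]
ft_force: [0.1, -0.7, -2.3]
grip_width: 0.25
grasp_force: 88.7
```

```bash
cat >> h.py <<'E'
J=np.array([.5743,-.0480]);A=.119;U=np.array([np.cos(A),np.sin(A)]);V=np.array([-U[1],U[0]])
def st(x,z):
    o=get_obs();d=o["position"][:2]-J;f=o["ft_force"]
    print("jig x,y mm",np.round([1e3*d@U,1e3*d@V],2),"force jig",np.round([f[:2]@U,f[:2]@V,f[2]],2))
    plan([*(J+x*U),z],A,o)
E
python3 - <<'E'
from h import *
st(-.100,.036)
E
```

```text
jig x,y mm [-99.12  -0.23] force jig [ 0.06 -0.68 -2.27]
shift [-0.021 -0.006  1.086] turn [0.005 0.011 0.017] yaw 0.1207 pos [ 0.4759 -0.06    0.0794]
```

Emit:
carry_out(commands=[[[-0.02, 0, 0.3, 0, 0, 0.02], [0, 0, 0.3, 0, 0, 0], [0, 0, 0.2, 0, 0, 0], [0, 0, 0.15, 0, 0, 0], [0, 0, 0.08, 0, 0, 0], [0, 0, 0.04, 0, 0, 0], [0, 0, 0, 0, 0, 0], [0, 0, 0, 0, 0, 0]]])

```text
clock: 11.03
position: [0.4758, -0.0601, 0.0373]
ee_rot: [0.998, 0.06, 0.0, 0.0]
ft_force: [0.0, -0.0, -3.3]
grip_width: 0.25
grasp_force: 88.8
```

Run:
```python
from h import *
st(-.100,.035)
s=camera("side");cv2.imwrite("pics/s5.png",cv2.cvtColor(cv2.resize(s[130:240,200:350],(0,0),fx=5,fy=5,interpolation=2),cv2.COLOR_RGB2BGR))
```

```text
jig x,y mm [-99.2  -0.3] force jig [ 0.04 -0.05 -3.28]
shift [-0.02  -0.008  0.057] turn [ 0.005 -0.008  0.005] yaw 0.1196 pos [ 0.4758 -0.0601  0.0373]
```

View pics/s5.png

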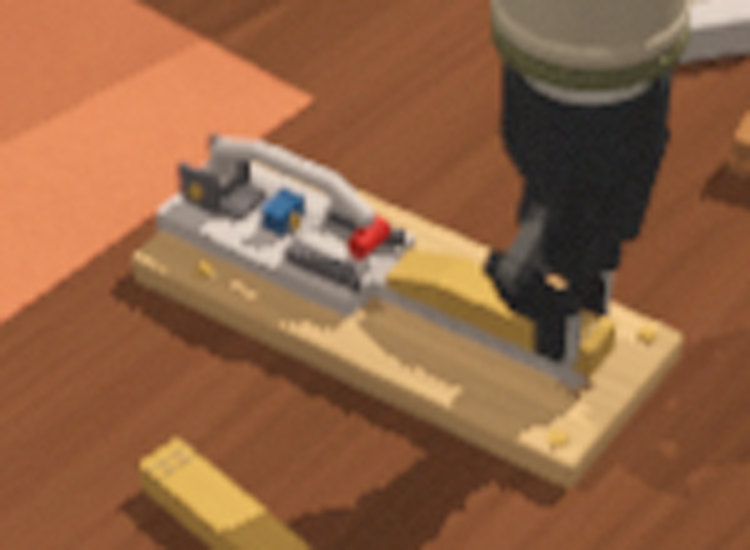

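The side view shows the bar over the strip with its bevel facing the red shoe at (370,238). It is aligned and about 2 mm above the strip. Lowering until it touches.

Emit:
carry_out(commands=[[[0, -0.005, 0.02, 0, 0, 0], [0, 0, 0.02, 0, 0, 0], [0, 0, 0.015, 0, 0, 0], [0, 0, 0, 0, 0, 0], [0, 0, 0, 0, 0, 0]]])

```text
clock: 11.5
position: [0.4757, -0.0598, 0.0354]
ee_rot: [0.998, 0.06, 0.0, 0.0]
ft_force: [-4.5, 0.1, 6.8]
grip_width: 0.252
grasp_force: 90.2
```

Run:
```python
from h import *
st(-.06,.035)
```

```text
jig x,y mm [-9.928e+01 -3.000e-02] force jig [-4.5   0.65  6.82]
shift [ 0.982 -0.     0.01 ] turn [ 0.001 -0.006  0.005] yaw 0.1195 pos [ 0.4757 -0.0598  0.0354]
```

Emit:
carry_out(commands=[[[0.04, 0, -0.012, 0, 0, 0], [0.06, 0, 0, 0, 0, 0], [0.07, 0, 0, 0, 0, 0], [0.07, 0, 0, 0, 0, 0], [0.07, 0, 0, 0, 0, 0], [0.07, 0, 0, 0, 0, 0], [0.07, 0, 0, 0, 0, 0], [0.05, 0, 0, 0, 0, 0], [0, 0, 0, 0, 0, 0], [0, 0, 0, 0, 0, 0]]])

```text
clock: 12.33
position: [0.4956, -0.0576, 0.0354]
ee_rot: [0.998, 0.06, 0.0, 0.0]
ft_force: [-3.4, -0.3, 4.3]
grip_width: 0.251
grasp_force: 89.8
```

Run:
```python
from h import *
st(-.06,.035)
```

```text
jig x,y mm [-79.28  -0.18] force jig [-3.39  0.07  4.3 ]
shift [ 0.482 -0.004  0.011] turn [ 0.005 -0.002  0.005] yaw 0.1196 pos [ 0.4956 -0.0576  0.0354]
```

Emit:
carry_out(commands=[[[0.05, 0, 0, 0, 0, 0], [0.05, 0, 0, 0, 0, 0], [0.05, 0, 0, 0, 0, 0], [0.05, 0, 0, 0, 0, 0], [0.05, 0, 0, 0, 0, 0], [0.05, 0, 0, 0, 0, 0], [0.05, 0, 0, 0, 0, 0], [0.05, 0, 0, 0, 0, 0], [0.05, 0, 0, 0, 0, 0], [0.05, 0, 0, 0, 0, 0], [0, 0, 0, 0, 0, 0], [0, 0, 0, 0, 0, 0]]])

```text
clock: 13.33
position: [0.5112, -0.0563, 0.0353]
ee_rot: [0.998, 0.059, -0.004, -0.0]
ft_force: [-26.2, -4.0, 30.0]
grip_width: 0.249
grasp_force: 92.9
```

Run:
```python
from h import *
st(-.06,.035)
```

```text
jig x,y mm [-63.63  -0.8 ] force jig [-26.46  -0.83  29.97]
shift [ 0.091 -0.02   0.007] turn [-0.005  0.08  -0.009] yaw 0.1181 pos [ 0.5112 -0.0563  0.0353]
```

The push force is high and so is the vertical force. I'll ease up off the bed and see what remains.

Emit:
carry_out(commands=[[[-0.03, 0, -0.01, 0, 0, 0], [0, 0, -0.01, 0, 0, 0], [0, 0, 0, 0, 0, 0], [0, 0, 0, 0, 0, 0]]])

```text
clock: 13.67
position: [0.5113, -0.0563, 0.0354]
ee_rot: [0.998, 0.059, -0.003, 0.0]
ft_force: [-14.7, -2.5, 11.6]
grip_width: 0.25
grasp_force: 90.5
```

Run:
```python
from h import *
st(-.06,.035)
s=camera("side");cv2.imwrite("pics/s6.png",cv2.cvtColor(cv2.resize(s[140:215,220:330],(0,0),fx=7,fy=7,interpolation=2),cv2.COLOR_RGB2BGR))
```

```text
jig x,y mm [-63.58  -0.74] force jig [-14.9   -0.7   11.58]
shift [ 0.09  -0.018  0.009] turn [ 0.003  0.054 -0.005] yaw 0.1185 pos [ 0.5113 -0.0563  0.0354]
```

View pics/s6.png

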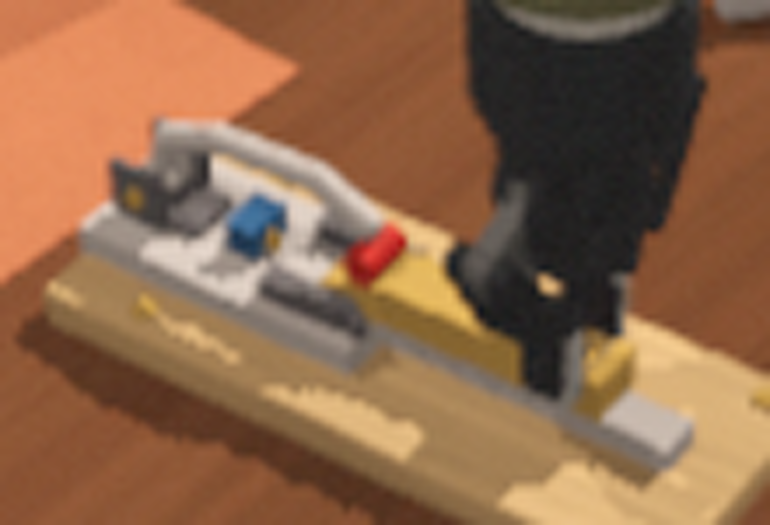

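The nose is between the rails with the shoe on its bevel. The load pitches the gripped bar nose-down and wedges it (0.5° of tilt, with z force rising). I'll release it and push with shut fingertips squarely on the tail face instead, which avoids pitching and leaves nothing to let go of at the end.

Emit:
carry_out(commands=[[[-0.02, 0, -0.01, 0, 0, 0], [0, 0, 0, 0, 0, 0], [0, 0, 0, 0, 0, 0]]])

```text
clock: 13.97
position: [0.5113, -0.0561, 0.0355]
ee_rot: [0.998, 0.059, -0.002, 0.0]
ft_force: [-7.4, -3.1, 0.7]
grip_width: 0.25
grasp_force: 89.2
```

Emit:
carry_out(commands=[[[0, 0, 0, 0, 0, 0], [0, 0, 0, 0, 0, 0], [0, 0, 0, 0, 0, 0], [0, 0, 0, 0, 0, 0], [0, 0, 0, 0, 0, 0], [0, 0, 0, 0, 0, 0], [0, 0, -0.3, 0, 0, 0], [0, 0, -0.5, 0, 0, 0], [0, 0, -0.5, 0, 0, 0], [0, 0, -0.3, 0, 0, 0], [0, 0, 0, 0, 0, 0], [0, 0, 0, 0, 0, 0]]], hand=-1)

```text
clock: 14.97
position: [0.5136, -0.0552, 0.1006]
ee_rot: [0.998, 0.06, 0.001, 0.0]
ft_force: [0.4, -0.2, -0.3]
grip_width: 0.997
grasp_force: 0.0
```

Run:
```python
from h import *
st(-.106,.10)
P=camera_params("wrist");w=camera("wrist");cv2.imwrite("pics/w7.png",cv2.cvtColor(w,cv2.COLOR_RGB2BGR))
```

```text
jig x,y mm [-61.16   0.08] force jig [ 0.41 -0.24 -0.28]
shift [-1.121e+00  1.000e-03  1.300e-02] turn [ 0.003 -0.015  0.008] yaw 0.1198 pos [ 0.5136 -0.0552  0.1006]
```

View pics/w7.png

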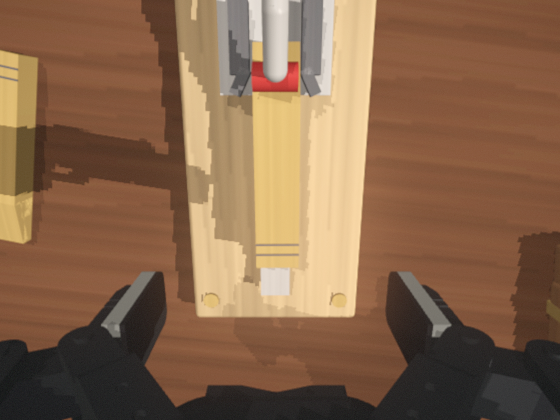

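The bar lies straight in the channel mouth with its nose past the shoe at (276,42) and its tail edge at (278,267). Shutting the fingers and going behind the tail.

Run:
```python
from h import *
for uv,z in (([255.5,267],.048),([300,267],.048),([253,95],.048),([300,95],.048),([261,296],.03),([290,296],.03)):
    d=ray("wrist",uv,z)[0,:2]-J; print(uv,np.round([1e3*d@U,1e3*d@V],1))
```

```text
[255.5, 267] [-82.3  10.5]
[300, 267] [-82.3 -14.7]
[253, 95] [11.1 10.3]
[300, 95] [ 11.1 -13. ]
[261, 296] [-111.     8.4]
[290, 296] [-111.  -10.]
```

Emit:
carry_out(commands=[[[-0.25, 0, 0, 0, 0, 0], [-0.4, 0, 0, 0, 0, 0], [-0.35, 0, 0, 0, 0, 0], [-0.12, 0, 0, 0, 0, 0], [0, 0, 0, 0, 0, 0], [0, 0, 0, 0, 0, 0], [0, 0, 0, 0, 0, 0], [0, 0, 0, 0, 0, 0], [0, 0, 0, 0, 0, 0], [0, 0, 0, 0, 0, 0], [0, 0, 0, 0, 0, 0], [0, 0, 0, 0, 0, 0]]], hand=1, force=60)

```text
clock: 16.02
position: [0.4688, -0.0606, 0.1003]
ee_rot: [0.998, 0.06, 0.0, 0.0]
ft_force: [-0.4, -0.2, -0.3]
grip_width: -0.005
grasp_force: 0.0
```

Run:
```python
from h import *
st(-.106,.037)
```

```text
jig x,y mm [-1.0628e+02 -1.0000e-02] force jig [-0.46 -0.14 -0.26]
shift [ 7.000e-03 -1.000e-03  1.582e+00] turn [ 0.005 -0.001  0.007] yaw 0.1198 pos [ 0.4688 -0.0606  0.1003]
```

Emit:
carry_out(commands=[[[0, 0.03, 0.4, 0, 0, 0], [0, 0, 0.4, 0, 0, 0], [0, 0, 0.4, 0, 0, 0], [0, 0, 0.28, 0, 0, 0], [0, 0, 0.08, 0, 0, 0], [0, 0, 0, 0, 0, 0], [0.1, 0, 0, 0, 0, 0], [0.1, 0, 0, 0, 0, 0], [0.04, 0, 0, 0, 0, 0], [0, 0, 0, 0, 0, 0]]])

```text
clock: 16.85
position: [0.4794, -0.0606, 0.0386]
ee_rot: [0.998, 0.06, 0.001, 0.0]
ft_force: [-0.3, 0.3, -0.8]
grip_width: -0.002
grasp_force: 0.0
```

Run:
```python
from h import *
st(-.08,.037)
```

```text
jig x,y mm [-95.68  -1.22] force jig [-0.26  0.3  -0.76]
shift [ 0.392 -0.03   0.04 ] turn [ 0.005 -0.016  0.009] yaw 0.12 pos [ 0.4794 -0.0606  0.0386]
```

Emit:
carry_out(commands=[[[0.03, 0, 0, 0, 0, 0], [0.03, 0, 0, 0, 0, 0], [0.03, 0, 0, 0, 0, 0], [0.03, 0, 0, 0, 0, 0], [0.03, 0, 0, 0, 0, 0], [0.03, 0, 0, 0, 0, 0], [0.03, 0, 0, 0, 0, 0], [0.03, 0, 0, 0, 0, 0], [0.03, 0, 0, 0, 0, 0], [0, 0, 0, 0, 0, 0]]])

```text
clock: 17.68
position: [0.4854, -0.0601, 0.037]
ee_rot: [0.998, 0.059, -0.004, 0.0]
ft_force: [-15.9, -1.6, 11.8]
grip_width: 0.003
grasp_force: 8.0
```

Run:
```python
from h import *
st(-.08,.037)
```

```text
jig x,y mm [-89.66  -1.46] force jig [-16.03   0.27  11.82]
shift [ 0.242 -0.037 -0.001] turn [-0.004  0.073 -0.002] yaw 0.1188 pos [ 0.4854 -0.0601  0.037 ]
```

The resistance is friction: the compliant arm sags as it is loaded and drags the tail down. I'll unload z and continue.

Emit:
carry_out(commands=[[[0, 0, -0.02, 0, 0, 0], [0, 0, -0.02, 0, 0, 0], [0.015, 0, 0, 0, 0, 0], [0.015, 0, 0, 0, 0, 0], [0, 0, 0, 0, 0, 0]]])

```text
clock: 18.1
position: [0.4873, -0.0596, 0.0381]
ee_rot: [0.998, 0.06, -0.003, 0.0]
ft_force: [-8.0, -1.9, -1.4]
grip_width: 0.002
grasp_force: 3.9
```

Run:
```python
from h import *
st(-.08,.037)
```

```text
jig x,y mm [-87.77  -1.18] force jig [-8.13 -0.93 -1.36]
shift [ 0.194 -0.03   0.026] turn [-0.001  0.059  0.003] yaw 0.1193 pos [ 0.4873 -0.0596  0.0381]
```

Emit:
carry_out(commands=[[[0.02, 0, -0.002, 0, 0, 0], [0.02, 0, -0.002, 0, 0, 0], [0.02, 0, -0.002, 0, 0, 0], [0.02, 0, -0.002, 0, 0, 0], [0.02, 0, -0.002, 0, 0, 0], [0.02, 0, -0.002, 0, 0, 0], [0.02, 0, -0.002, 0, 0, 0], [0.02, 0, -0.002, 0, 0, 0], [0.02, 0, -0.002, 0, 0, 0], [0.02, 0, -0.002, 0, 0, 0]]])

```text
clock: 18.93
position: [0.4957, -0.0586, 0.039]
ee_rot: [0.998, 0.06, -0.003, 0.0]
ft_force: [-5.2, -0.8, -2.1]
grip_width: 0.003
grasp_force: 3.0
```

Run:
```python
from h import *
st(-.08,.037)
P=camera_params("wrist");w=camera("wrist");np.savez("w8.npz",w=w,**P)
h=cv2.cvtColor(w,cv2.COLOR_RGB2HSV)
# red shoe and bar
red=(w[...,0]>130)&(w[...,1]<60); print(np.argwhere(red).min(0),np.argwhere(red).max(0))
bl=(w[...,2]>120)&(w[...,0]<80); print("blue",np.argwhere(bl).min(0) if bl.any() else None,np.argwhere(bl).max(0) if bl.any() else None)
```

```text
jig x,y mm [-79.31  -1.16] force jig [-5.31 -0.19 -2.1 ]
shift [-0.017 -0.029  0.05 ] turn [-0.     0.05   0.004] yaw 0.1194 pos [ 0.4957 -0.0586  0.039 ]
[  0 232] [ 24 306]
blue None None
```

Sliding freely at about 5 N. I'll estimate the stop face from the earlier pictures to choose safe steps.

Run:
```python
from h import *
d=np.load("w4.npz");w=d["w"];P={k:d[k] for k in("mtx","R","t")}
bl=(w[:40,:,2].astype(int)>w[:40,:,0]+50); q=np.argwhere(bl); print(q.min(0),q.max(0))
for r in range(8,24): print(r,w[r,362],w[r,373])
for r in(10,12,14,16,18):
    for z in(.045,.036):
        x=ray("wrist",[365,r],z,P)[0,:2]-J; print(r,z,np.round(1e3*np.array([x@U,x@V]),1))
s=cv2.imread("pics/side0.png")[...,::-1].astype(int)
b=(s[...,2]>s[...,0]+50); b[:,:200]=0; q=np.argwhere(b); print("side blue",q.min(0),q.max(0))
for r in range(q.min(0)[0],q.max(0)[0]+1): print(r,np.where(b[r])[0])
for xs in(61,67,74,80,87):
    print(xs,np.round(proj("side",[[*(J+xs*U/1e3+y*V),z] for y,z in((.011,.045),(-.011,.045),(.011,.030))]),1).tolist())
```

```text
[  0 238] [ 39 439]
8 [ 72 116 156] [ 74 119 160]
9 [ 72 116 157] [ 72 118 159]
10 [ 73 117 158] [ 73 119 161]
11 [ 66 108 148] [ 69 110 151]
12 [ 49  79 111] [ 42  76 109]
13 [36 58 80] [71 70 80]
14 [36 57 77] [176 143  90]
15 [47 62 80] [198 163  97]
16 [113 110 108] [200 165 100]
17 [132 125 119] [209 175 106]
18 [132 127 120] [207 171 103]
19 [130 124 118] [163 131  76]
20 [137 131 125] [141 122  94]
21 [186 178 169] [187 178 168]
22 [205 197 188] [201 194 187]
23 [204 196 188] [203 195 187]
10 0.045 [68.9  6.9]
10 0.036 [70.7  4.9]
12 0.045 [67.7  6.8]
12 0.036 [69.4  4.9]
14 0.045 [66.4  6.7]
14 0.036 [68.1  4.8]
16 0.045 [65.2  6.7]
16 0.036 [66.8  4.7]
18 0.045 [63.9  6.6]
18 0.036 [65.5  4.6]
side blue [168 253] [173 259]
168 [256 257]
169 [255 256 257 258 259]
170 [254 255 256 257 258 259]
171 [253 254 255 256 257 258 259]
172 [253 254 255 256 257]
173 [254 255 256]
61 [[257.5, 173.2], [262.5, 168.5], [257.8, 177.6]]
67 [[255.6, 172.4], [260.6, 167.7], [255.9, 176.7]]
74 [[253.4, 171.4], [258.4, 166.7], [253.7, 175.7]]
80 [[251.6, 170.5], [256.6, 165.9], [251.9, 174.9]]
87 [[249.4, 169.5], [254.4, 164.9], [249.7, 173.9]]
```

Emit:
carry_out(commands=[[[0.02, 0, -0.002, 0, 0, 0], [0.02, 0, -0.002, 0, 0, 0], [0.02, 0, -0.001, 0, 0, 0], [0.02, 0, 0, 0, 0, 0], [0.01, 0, 0, 0, 0, 0], [0, 0, 0, 0, 0, 0]]])

```text
clock: 19.48
position: [0.4996, -0.0581, 0.0393]
ee_rot: [0.998, 0.06, -0.002, 0.0]
ft_force: [-5.8, -0.2, -2.4]
grip_width: 0.001
grasp_force: 2.7
```

Run:
```python
from h import *
st(-.08,.037)
```

```text
jig x,y mm [-75.41  -1.19] force jig [-5.82  0.5  -2.43]
shift [-0.115 -0.03   0.059] turn [0.    0.044 0.004] yaw 0.1194 pos [ 0.4996 -0.0581  0.0393]
```

The stop face is at about jig x = 67 mm, so I expect the plunger at TCP x of about -66 mm. Next come 4 mm free and then small steps.

Emit:
carry_out(commands=[[[0.02, 0, 0, 0, 0, 0], [0.02, 0, 0, 0, 0, 0], [0.02, 0, 0, 0, 0, 0], [0.02, 0, 0, 0, 0, 0], [0.02, 0, 0, 0, 0, 0], [0, 0, 0, 0, 0, 0], [0, 0, 0, 0, 0, 0]]])

```text
clock: 20.07
position: [0.5036, -0.0576, 0.0393]
ee_rot: [0.998, 0.06, -0.002, 0.0]
ft_force: [-5.8, -0.8, -1.9]
grip_width: 0.001
grasp_force: 2.6
```

Run:
```python
from h import *
st(-.08,.037)
```

```text
jig x,y mm [-71.37  -1.14] force jig [-5.85 -0.09 -1.89]
shift [-0.216 -0.029  0.06 ] turn [0.    0.043 0.004] yaw 0.1194 pos [ 0.5036 -0.0576  0.0393]
```

Emit:
carry_out(commands=[[[0.015, 0, 0, 0, 0, 0], [0.015, 0, 0, 0, 0, 0], [0.015, 0, 0, 0, 0, 0], [0.015, 0, 0, 0, 0, 0], [0, 0, 0, 0, 0, 0]]])

```text
clock: 20.48
position: [0.5059, -0.0573, 0.0393]
ee_rot: [0.998, 0.06, -0.002, 0.0]
ft_force: [-6.3, -0.7, -3.0]
grip_width: 0.002
grasp_force: 2.7
```

Emit:
carry_out(commands=[[[0.01, 0, 0, 0, 0, 0], [0.01, 0, 0, 0, 0, 0], [0.01, 0, 0, 0, 0, 0], [0, 0, 0, 0, 0, 0]]])

```text
clock: 20.82
position: [0.5071, -0.0572, 0.0393]
ee_rot: [0.998, 0.06, -0.002, 0.0]
ft_force: [-4.9, -0.9, -3.1]
grip_width: 0.001
grasp_force: 2.7
```

Emit:
carry_out(commands=[[[0.01, 0, 0, 0, 0, 0], [0.01, 0, 0, 0, 0, 0], [0.01, 0, 0, 0, 0, 0], [0, 0, 0, 0, 0, 0]]])

```text
clock: 21.15
position: [0.5082, -0.0571, 0.0393]
ee_rot: [0.998, 0.06, -0.002, 0.0]
ft_force: [-5.5, -0.9, -2.2]
grip_width: 0.002
grasp_force: 2.7
```

Run:
```python
from h import *
st(-.08,.037)
```

```text
jig x,y mm [-66.67  -1.15] force jig [-5.55 -0.25 -2.16]
shift [-0.333 -0.029  0.058] turn [-0.     0.046  0.004] yaw 0.1194 pos [ 0.5082 -0.0571  0.0393]
```

Emit:
carry_out(commands=[[[0.01, 0, 0, 0, 0, 0], [0.01, 0, 0, 0, 0, 0], [0.01, 0, 0, 0, 0, 0], [0, 0, 0, 0, 0, 0]]])

```text
clock: 21.48
position: [0.5093, -0.0569, 0.0392]
ee_rot: [0.998, 0.06, -0.003, 0.0]
ft_force: [-6.5, -1.2, -3.4]
grip_width: 0.004
grasp_force: 2.9
```

Emit:
carry_out(commands=[[[0.01, 0, 0, 0, 0, 0], [0.01, 0, 0, 0, 0, 0], [0.01, 0, 0, 0, 0, 0], [0, 0, 0, 0, 0, 0]]])

```text
clock: 21.82
position: [0.5101, -0.0568, 0.0391]
ee_rot: [0.998, 0.06, -0.003, 0.0]
ft_force: [-6.7, -1.5, -2.5]
grip_width: -0.001
grasp_force: 3.5
```

Emit:
carry_out(commands=[[[0.01, 0, 0, 0, 0, 0], [0.01, 0, 0, 0, 0, 0], [0.01, 0, 0, 0, 0, 0], [0, 0, 0, 0, 0, 0]]])

```text
clock: 22.15
position: [0.5111, -0.0567, 0.0389]
ee_rot: [0.998, 0.06, -0.003, 0.0]
ft_force: [-7.0, -0.9, -3.0]
grip_width: -0.001
grasp_force: 3.8
```

Emit:
carry_out(commands=[[[0.01, 0, 0, 0, 0, 0], [0.01, 0, 0, 0, 0, 0], [0, 0, 0, 0, 0, 0]]])

```text
clock: 22.4
position: [0.5117, -0.0567, 0.0389]
ee_rot: [0.998, 0.06, -0.003, 0.0]
ft_force: [-8.1, -1.3, -2.8]
grip_width: 0.003
grasp_force: 4.1
```

Emit:
carry_out(commands=[[[0.01, 0, 0, 0, 0, 0], [0.01, 0, 0, 0, 0, 0], [0, 0, 0, 0, 0, 0]]])

```text
clock: 22.65
position: [0.5122, -0.0566, 0.0387]
ee_rot: [0.998, 0.06, -0.004, 0.0]
ft_force: [-10.0, -0.6, -1.5]
grip_width: -0.001
grasp_force: 4.6
```

Emit:
carry_out(commands=[[[0.01, 0, 0, 0, 0, 0], [0, 0, 0, 0, 0, 0], [0, 0, 0, 0, 0, 0]]])

```text
clock: 22.9
position: [0.5122, -0.0566, 0.0386]
ee_rot: [0.998, 0.06, -0.004, 0.0]
ft_force: [-10.9, -1.0, -2.0]
grip_width: 0.001
grasp_force: 5.1
```

No further advance while the force rises to 11 N total, about 5 N of it on the stop. The bar is home. Backing off gently.

Emit:
carry_out(commands=[[[-0.01, 0, 0, 0, 0, 0], [-0.02, 0, 0, 0, 0, 0], [-0.02, 0, 0, 0, 0, 0], [-0.03, 0, 0, 0, 0, 0], [-0.05, 0, 0, 0, 0, 0], [-0.1, 0, 0, 0, 0, 0], [-0.2, 0, 0, 0, 0, 0], [-0.2, 0, 0, 0, 0, 0], [0, 0, -0.4, 0, 0, 0], [0, 0, -0.6, 0, 0, 0], [0, 0, -0.6, 0, 0, 0], [0, 0, -0.4, 0, 0, 0], [0, 0, 0, 0, 0, 0], [0, 0, 0, 0, 0, 0]]])

```text
clock: 24.07
position: [0.4912, -0.0591, 0.1213]
ee_rot: [0.998, 0.06, 0.001, 0.0]
ft_force: [0.5, 0.0, -0.5]
grip_width: 0.0
grasp_force: 0.0
```

Run:
```python
from h import *
st(-.08,.037)
P=camera_params("wrist");w=camera("wrist")
h=cv2.cvtColor(w,cv2.COLOR_RGB2HSV)
m=cv2.inRange(h,(17,100,150),(30,255,255))
for c in cv2.findContours(m,0,1)[0]:
    if cv2.contourArea(c)>1500:
        b=cv2.boxPoints(cv2.minAreaRect(c)); g=ray("wrist",b,.048,P)[:,:2]-J
        print(np.round(b).tolist(),np.round(1e3*np.c_[g@U,g@V],1).tolist())
s=camera("side")
a=cv2.resize(s[140:215,220:330],(0,0),fx=5,fy=5,interpolation=2);b=cv2.resize(w[:,140:420],(0,0),fx=.893,fy=.893)[:375]
cv2.imwrite("pics/f.png",cv2.cvtColor(np.hstack([a,b]),cv2.COLOR_RGB2BGR))
```

```text
jig x,y mm [-83.79  -1.21] force jig [ 0.47 -0.03 -0.51]
shift [ 0.09  -0.031  2.107] turn [ 0.002 -0.024  0.006] yaw 0.1197 pos [ 0.4912 -0.0591  0.1213]
[[-0.0, 10.0], [48.0, 10.0], [48.0, 202.0], [0.0, 202.0]] [[31.5, 140.6], [31.5, 115.7], [-71.9, 133.5], [-71.9, 162.1]]
[[182.0, 201.0], [182.0, 0.0], [297.0, 0.0], [297.0, 201.0]] [[-71.3, 53.5], [36.1, 45.9], [36.1, -13.4], [-71.3, -15.0]]
```

View pics/f.png

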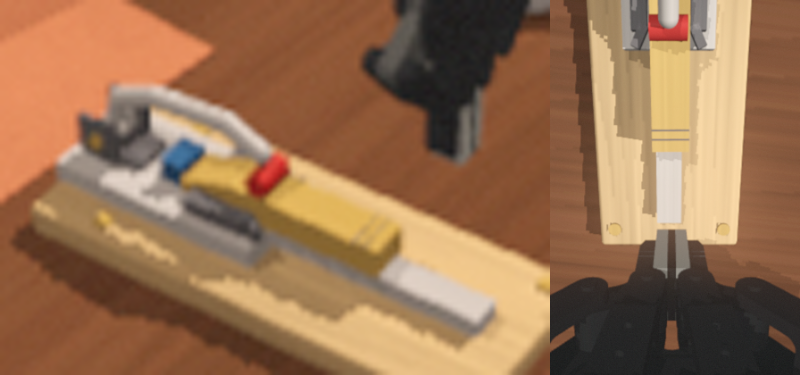

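The final view shows the nose against the blue stop at (185,160), the red shoe up on the bar's full thickness at (268,172), and the bar straight in the channel. The gripper is clear. The plunger's 3 N is below the roughly 6 N of sliding friction I measured, so the bar stays put. Handing in.

```bash
python3 -c "
from workcell import *
print(hand_in())"
```

```text
the job is handed in; nothing more can be done
None
```

I loaded the bar bevelled end first and pushed it home against the stop at roughly 5 N, estimated from the wrist force. I then backed the gripper clear and handed the job in at about 24 s; no verdict came back.

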